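Sort the odds and ends of the kitchen desk into their holders

TASK

Tidy the loose odds and ends on the desk into their holders: the remote control flat in the pale wooden tray, face up, the two pens on the dark pen rest, one lying across both combs in each lane, and the two batteries in the grey caddy, one in each lane, in its cradles. Lay each thing down in its place, do not drop it in, and let go of everything.

Things in the scene. Friction and masses are not known exactly. Their poses are not given: they have to be found in the camera images.
- remote: black remote control, 163 mm long (its x), 49 mm wide (its y), 19 mm thick, lying flat and loose on the desk, roughly along the robot's x. Origin: centre of its underside; z up.
- pen_1: ballpoint pen, 145 mm long (along its y), 12 mm wide, 9 mm thick, lying on the desk roughly along the robot's x. Origin: middle of its length, at its underside; its z is up. The two pens are alike; either may go in either lane.
- pen_2: ballpoint pen, 145 mm long (along its y), 12 mm wide, 9 mm thick, lying on the desk roughly along the robot's x. Origin: middle of its length, at its underside; its z is up. The other pen.
- battery_1: small loose battery cell, 50 mm long, 15 to 17 mm thick. Origin: its middle, on its axis, 8.5 mm over the desk as it lies; its y axis runs along the cell. It may roll, so only the direction of y counts. The two cells are alike in kind; either may go in either place, either way round.
- battery_2: the other loose battery cell, 50 mm long, 15 to 17 mm thick. Origin: its middle, on its axis, 8.5 mm over the desk as it lies; its y axis runs along the cell. It may roll, so only the direction of y counts. 
- pen_rest: dark wooden pen rest, 116 (x) by 88 (y) by 32 mm high: two combs, 12 mm thick, at x -48 and +48 mm, open between them over a 6 mm foot. Two lanes along x at y +23 and -23 mm; each lane is a notch 22 mm wide in both combs, its bottom 18 mm over the desk. A pen lies across both combs in a lane. Fixed. Origin: centre of its underside on the desk; z up; yaw within 0.15 rad.
- battery_caddy: small grey plastic caddy, 82 (x) by 90 (y) mm, end walls 26 mm high, 69 mm apart. Two lanes along x at y +23 and -23 mm; each has two V cradles at x -22 and +22 mm (10 mm thick, tops 21 mm high), open between them over an 8 mm foot. A cell lies along x in a lane; its axis is then 21 mm over the desk. Fixed. Origin: centre of its underside on the desk; z up; yaw within 0.15 rad.
- remote_cradle: shallow pale wooden tray with a dark liner: bay 178 (x) by 62 (y) mm, floor 6 mm over the desk, walls 20 mm high and 6 mm thick; both long walls are cut away over the middle 74 mm of their length so that fingers can pass. The remote lies in it along x, face up, either way round. Fixed. Origin: centre of its underside on the desk; z up; yaw within 0.15 rad.

How it is judged:
By the outcome, as a careful person would: the job done as asked, in the order asked, and still so for the second after the job is handed in, with the robot touching nothing.
It also fails if it takes over 115 s, if anything falls off the work surface, if the arm or the gripper's body presses on something with over 40 N, if the wrist force passes 120 N, or if a joint passes its speed limit or range.

ROBOT

A 6-joint arm with a two-finger parallel gripper is mounted at the origin on a cart in front of the work surface, level with it; the furniture and walls round the work are solid. World frame = base frame: x ahead of the robot, y to its left, z up, the work surface at z = 0. Lengths are in m, angles in rad, forces in N, time in s.
With the tool pointing down it reaches from about 0.325 to 0.85 m from the base axis. Payload 15.5 kg.
Tool frame: the origin (TCP) lies at the very end of the fingers, on their centre line; the grasp point (between the pads) lies 19 mm behind it (manip.pinch_z is the z of the grasp point in the tool frame, in m); z points along the fingers, y is the line along which they close (so a half turn about z gives the same grasp; the last joint's range is limited). The gripper opens to 91 mm and grips with 3 to 60 N. Pads are 32 mm wide; open, the fingers measure 118 mm over their backs; the gripper's body (76 mm by 178 mm) begins 60 mm behind the grasp point.
Start: joints at [-1.399, 0.494, 1.345, -0, 1.302, -0.096], TCP at [0.165, -0.603, 0.214] pointing down, gripper open.
Joint ranges: [-2.91, 2.91], [-0.82, 2.16], [0.22, 2.67], [-1.22, 4.37], [0.12, 2.79], [-3.08, 3.08]. Speed limits (rad/s): [1.89, 1.89, 2.57, 3.01, 3.01, 3.01].

INTERFACE

Orientations are given as a rotation vector (axis times angle).
In Python, from bench import manip gives the robot as it stands.
- The arm moves only by the tool shift_gripper, called after "Emit:" by a JSON object that holds its "method" and its "body". Schema: {"type":"object","properties":{"steps":{"type":"string"},"jaw":{"type":"number"},"force":{"type":"number"},"only":{"type":"string"},"quiet":{"type":"boolean"},"lines":{"type":"string"}},"required":["steps"],"additionalProperties":false}. steps is a string of 1 to 10 rows, parted by semicolons, with the numbers parted by commas; each row has 6 numbers: dx, dy, dz in m, then a rotation vector rx, ry, rz in rad; each row shifts and turns the commanded pose from where the row before left it, along the tool's axes as they then stand; what a row does not reach is not made up. A row lasts 1/10 s, in which the tool goes at most 0.05 m and 0.15 rad, less where a joint would pass 70% of its speed; a pose out of reach is approached as far as the arm can. jaw is the opening from 0.0 (shut) to 1.0 (fully open), set as the call begins (left out keeps the last). The fingers move at their own pace and stop on an object; force is the grip in N (left out, the last holds). Time passes only in rows, so rows that do not move let the fingers close. The tool returns the time, the measured TCP pose, the force, the opening and the grip force at its end. only (a regular expression) keeps the lines of the reply that match it, lines (a string "A,B") keeps lines A to B, and quiet returns only ok. Input that does not fit is refused with a message, and nothing moves.
- manip.observe(): the state, without advancing time (a new reading comes with each control period).
- manip.camera(name): name is "side" or "top" or "wrist"; returns the picture (420x560x3 uint8, red, green, blue); there is no depth.
- manip.calibration(name): a dict with "vfov" (degrees; the focal length in pixels is half the picture's height over the tangent of half this angle, whatever the lens; pixels are square), "cx", "cy" (the principal point, pixels), "R" (3x3) and "t" (3): a world point X has camera coordinates R X + t. Camera axes: x right, y down, z forward; pixel columns grow to the right and rows downward; lengths in m; the calibration is good to about 2 mm. A picture is of the moment at which its call begins: read the wrist's pose just before it. calibration takes no time and is no camera call; for the wrist camera it gives the pose at the moment of the call.
- manip.job_done(): hands the job in; it is judged then, once.
The state is a dict: "time": time; "q": joint angles; "qd": joint speeds; "effort": joint torques, N m; "tcp_pos": TCP position; "tool_rot": TCP orientation; "force": force on the tool from outside, world axes, zero at the start; "ft_torque": the same for the moment, N m; "finger_gap": opening from 0.0 (shut) to 1.0 (fully open); "grasp_force": force on a finger pad.
Only numpy, scipy, OpenCV 4.12 (cv2) and the standard library are available. Lean on these libraries where they do the work, as an engineer would, in place of code of your own. Each camera call takes 0.05 s, during which the arm holds its last target. There are 200 camera calls.

## Working session

There is one attempt and no reset: what is moved stays moved. The work goes in short steps, Python scripts to look and compute and a tool call to move; the robot and the scene stay as the last step left them, time stands still between calls to the robot, and variables do not carry over. Pictures are saved under pics/ and viewed, at most 14 in all, crops included, and the job is handed in when it is done.

```bash
ls; mkdir -p pics
```

Create h.py:
```python
import numpy as np, cv2
from bench import manip
from scipy.spatial.transform import Rotation as Ro
def save(n,f):
    im=manip.camera(n); cv2.imwrite(f'pics/{f}.png',im[:,:,::-1]); return im
def ray(c,u,v):
    f=210/np.tan(np.radians(c['vfov'])/2); R=np.array(c['R']);t=np.array(c['t'])
    d=R.T@np.array([(u-c['cx'])/f,(v-c['cy'])/f,1]); return -R.T@t,d
def onz(c,u,v,z):
    o,d=ray(c,u,v); return o+d*(z-o[2])/d[2]
def proj(c,X):
    f=210/np.tan(np.radians(c['vfov'])/2); p=np.array(c['R'])@np.array(X)+np.array(c['t']); return p[:2]/p[2]*f+[c['cx'],c['cy']]
def tri(c1,p1,c2,p2):
    o1,d1=ray(c1,*p1);o2,d2=ray(c2,*p2)
    s=np.linalg.lstsq(np.c_[d1,-d2],o2-o1,rcond=None)[0]
    a,b=o1+s[0]*d1,o2+s[1]*d2; return (a+b)/2,np.linalg.norm(a-b)
```

Run:
```python
from h import *
s=manip.observe();print(s)
for n in ('top','side'):
    im=save(n,n); print(n,manip.calibration(n))
    cv2.imwrite(f'pics/{n}_b.png',cv2.resize(im[:,:,::-1],(800,600),interpolation=cv2.INTER_CUBIC))
```

```text
bench.py
pics
{'time': 0.0, 'q': array([-1.39849580e+00,  4.94179500e-01,  1.34615133e+00,  8.68289069e-06,
        1.30249401e+00, -9.55160064e-02]), 'qd': array([ 0.0002469 ,  0.00071425, -0.00019197, -0.00090406,  0.00148292,
       -0.00083312]), 'effort': array([-2.15554763e-03, -8.78823137e+01, -3.81854689e+01,  7.04966253e-02,
        5.32635441e-02, -8.78663286e-05]), 'tcp_pos': array([ 0.16532068, -0.60233452,  0.21333371]), 'tool_rot': array([-3.11224802e+00, -4.19261089e-01,  6.11269591e-05]), 'force': array([ 0.29420116, -0.8730992 ,  0.13636465]), 'ft_torque': array([-0.01252988,  0.01608631, -0.0542727 ]), 'grasp_force': 0.0, 'finger_gap': 1.0017261830242017}
top {'vfov': 54.47994668310064, 'cx': 281.7248168540318, 'cy': 209.11060495409993, 'R': array([[ 0.00228851, -0.99999403,  0.00258979],
       [-0.98052211, -0.00275256, -0.19638946],
       [ 0.19639541, -0.00208991, -0.98052255]]), 't': array([-0.02365362,  0.50488611,  0.99452645])}
side {'vfov': 52.836113203154504, 'cx': 281.93051224480763, 'cy': 211.26991419801448, 'R': array([[-0.99919535,  0.03810389, -0.01251993],
       [ 0.03868801,  0.83333081, -0.55141907],
       [-0.01057797, -0.55145974, -0.83413444]]), 't': array([0.5027016 , 0.00544299, 1.13466827])}
```

View pics/top_b.png

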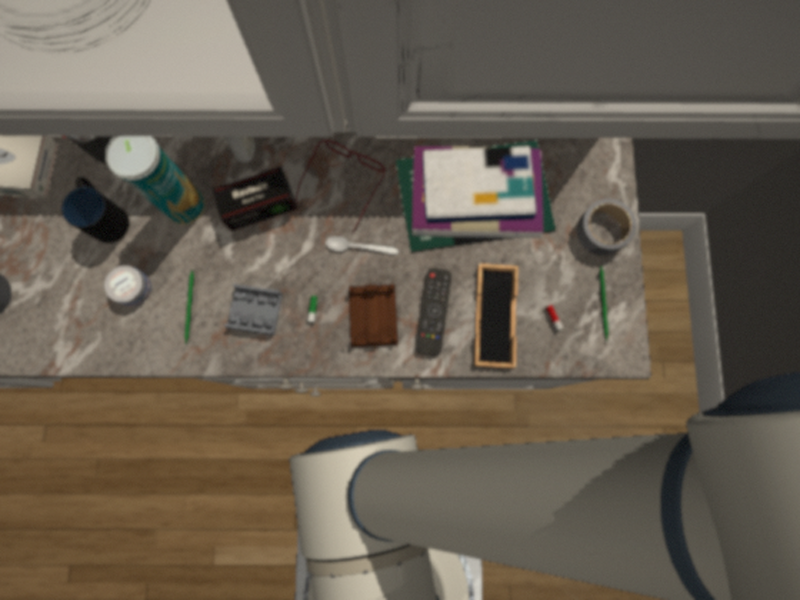

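View pics/side_b.png

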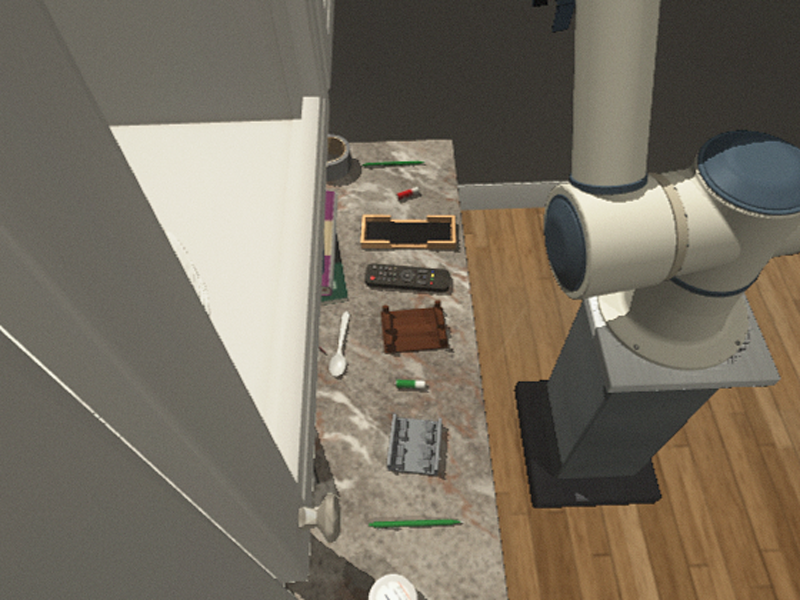

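The top view (800 px scale) shows, left to right: pen (191,272)-(187,342), caddy about (253,311), green cell (312,310), pen rest (373,316), remote (433,312), tray (497,316), red cell (554,318) and pen (604,303). The side view shows the same things in a column, with an overhead cabinet at its left. Next I'll get coarse positions from both views.

Run:
```python
from h import *
np.set_printoptions(precision=4,suppress=True)
T=manip.calibration('top');S=manip.calibration('side');k=.7
D={'penL_a':((191,272),(370,523)),'penL_b':((187,342),(460,521)),'penR_a':((602,268),(363,163)),'penR_b':((606,338),(424,163)),
'red_a':((549,307),(398,195)),'red_b':((560,329),(418,190)),'grn_a':((313,296),(396,383)),'grn_b':((311,323),(426,384)),
'rest':((373,316),(415,327)),'caddy':((253,311),(415,446)),'remote':((433,312),(408,277)),'tray':((497,316),(408,232)),
'cabinetedge':((560,136),None)}
for n,(a,b) in D.items():
    a=np.array(a)*k; print(n,onz(T,*a,0.0)[:2],onz(T,*a,0.02)[:2], *( tri(T,a,S,np.array(b)*k) if b else []))
s=manip.observe(); R=Ro.from_rotvec(s['tool_rot']).as_matrix();print(R)
W=manip.calibration('wrist');print(W['vfov'],W['cx'],W['cy']);Rc=np.array(W['R']);print('cam pos',-Rc.T@W['t'],'axis',Rc[2],'cam in tool',R.T@(-Rc.T@W['t']-s['tcp_pos']),'R cam in tool\n',R.T@Rc.T, manip.pinch_z)
```

```text
penL_a [0.5655 0.3786] [0.5606 0.3711] [0.5653 0.3753 0.0077] 0.0034962927167286138
penL_b [0.4322 0.3762] [0.4297 0.3688] [0.431  0.3757 0.0021] 0.0019869232205306266
penR_a [ 0.5757 -0.4019] [ 0.5705 -0.3948] [ 0.5754 -0.4005  0.0051] 0.0021309861535442095
penR_b [ 0.4417 -0.4006] [ 0.439  -0.3935] [ 0.441  -0.4006 -0.0007] 0.0015657578187411047
red_a [ 0.4999 -0.2974] [ 0.4962 -0.2923] [ 0.5001 -0.2957  0.0091] 0.0037568607109323034
red_b [ 0.4583 -0.316 ] [ 0.4554 -0.3105] [ 0.4581 -0.3153  0.0025] 0.00023302715142754028
grn_a [0.5197 0.1458] [0.5156 0.1428] [0.519  0.1441 0.0093] 0.00240465544945538
grn_b [0.4684 0.1479] [0.4652 0.1448] [0.4679 0.1467 0.0066] 0.0011474791071912193
rest [0.4819 0.0325] [0.4785 0.0315] [0.4812 0.0319 0.008 ] 0.0012890513929065047
caddy [0.4908 0.2571] [0.4872 0.252 ] [0.4915 0.2558 0.0036] 0.002779858171664755
remote [ 0.4898 -0.0797] [ 0.4863 -0.0786] [ 0.4889 -0.0794  0.0104] 0.0019410124652260183
tray [ 0.4825 -0.1993] [ 0.4791 -0.196 ] [ 0.4835 -0.1995  0.0012] 0.0024913687342541357
cabinetedge [ 0.8467 -0.3357] [ 0.8365 -0.3298]
[[ 0.9644  0.2646 -0.0002]
 [ 0.2646 -0.9643  0.0011]
 [ 0.0001 -0.0011 -1.    ]]
58.26305679812533 285.109295109342 210.54280644107942
cam pos [ 0.2419 -0.5812  0.3845] axis [-0.2754 -0.0747 -0.9584] cam in tool [ 0.0795 -0.0003 -0.1711] R cam in tool
 [[-0.0012 -0.9584 -0.2854]
 [ 1.     -0.0013  0.0002]
 [-0.0006 -0.2854  0.9584]] -0.0188
```

Emit:
{"method": "shift_gripper", "body": {"steps": "0,0,0,0,0,0.134;0,0,0,0,0,0.134;0.034,-0.032,0,0,0,0;0.04,-0.036,0,0,0,0;0.04,-0.036,0,0,0,0;0.04,-0.036,0,0,0,0;0.04,-0.036,0,0,0,0;0.04,-0.036,0,0,0,0;0.04,-0.036,0,0,0,0;0.04,-0.036,0,0,0,0"}}

```text
time: 1.1
tcp_pos: [0.4608, -0.3349, 0.2138]
tool_rot: [-3.141, 0.0, 0.0]
force: [-0.4, -0.7, -0.4]
finger_gap: 1.001
grasp_force: 0.0
```

Add to h.py:
```python
np.set_printoptions(precision=4,suppress=True)
import json
def look(tag):
    s=manip.observe(); c=manip.calibration('wrist'); im=manip.camera('wrist')
    cv2.imwrite(f'pics/{tag}.png',cv2.resize(im[:,:,::-1],(800,600),interpolation=cv2.INTER_CUBIC))
    cv2.imwrite(f'pics/{tag}_raw.png',im[:,:,::-1])
    json.dump({k:np.array(v).tolist() for k,v in c.items()},open(f'pics/{tag}.json','w'))
    print(s['time'],s['tcp_pos'],Ro.from_rotvec(s['tool_rot']).as_matrix()[:2,:2].ravel())
def cal(tag): return json.load(open(f'pics/{tag}.json'))
```

```bash
python3 -c "
from h import *
look('w1')"
```

```text
1.1 [ 0.4608 -0.3349  0.2138] [ 1.     -0.0002 -0.0002 -1.    ]
```

View pics/w1.png

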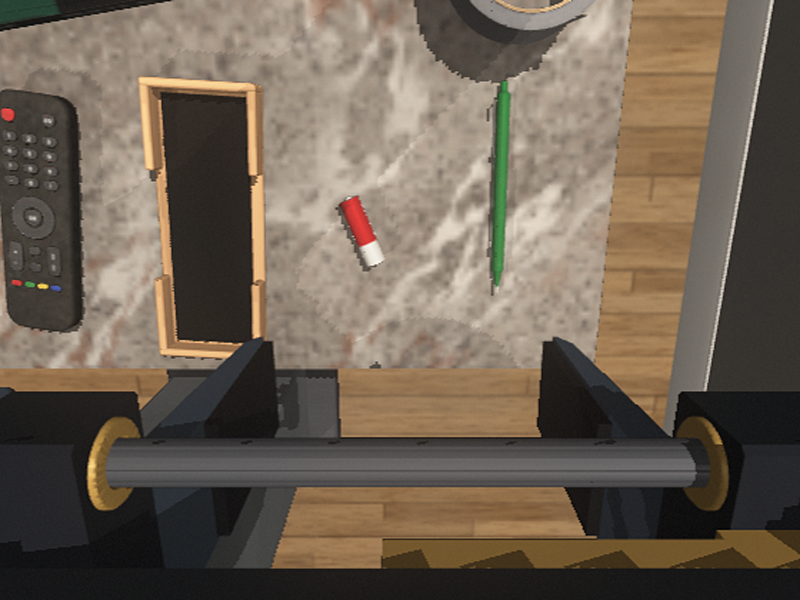

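w1: tray bay between (150,80) and (262,355); red cell from (347,200) to (376,264); right pen from (503,83) to (496,290), the far end beside a mug; remote partly visible at the left.

Emit:
{"method": "shift_gripper", "body": {"steps": "0,-0.04,0,0,0,0;0,-0.04,0,0,0,0;0,-0.04,0,0,0,0;0,-0.04,0,0,0,0;0,-0.04,0,0,0,0;0,-0.04,0,0,0,0;0,0,0,0,0,0", "lines": "1,2"}}

```text
time: 1.85
tcp_pos: [0.4588, -0.0928, 0.2138]
```

```bash
python3 -c "
from h import *
look('w2')"
```

```text
1.85 [ 0.4588 -0.0928  0.2138] [ 1.      0.0031  0.0031 -1.    ]
```

Emit:
{"method": "shift_gripper", "body": {"steps": "0,-0.044,0,0,0,0;0,-0.044,0,0,0,0;0,-0.044,0,0,0,0;0,-0.044,0,0,0,0;0,-0.044,0,0,0,0;0,-0.044,0,0,0,0;0,0,0,0,0,0", "lines": "1,2"}}

```text
time: 2.6
tcp_pos: [0.46, 0.1708, 0.2138]
```

```bash
python3 -c "
from h import *
look('w3')"
```

```text
2.6 [0.46   0.1708 0.2138] [ 1.     0.003  0.003 -1.   ]
```

View pics/w2.png

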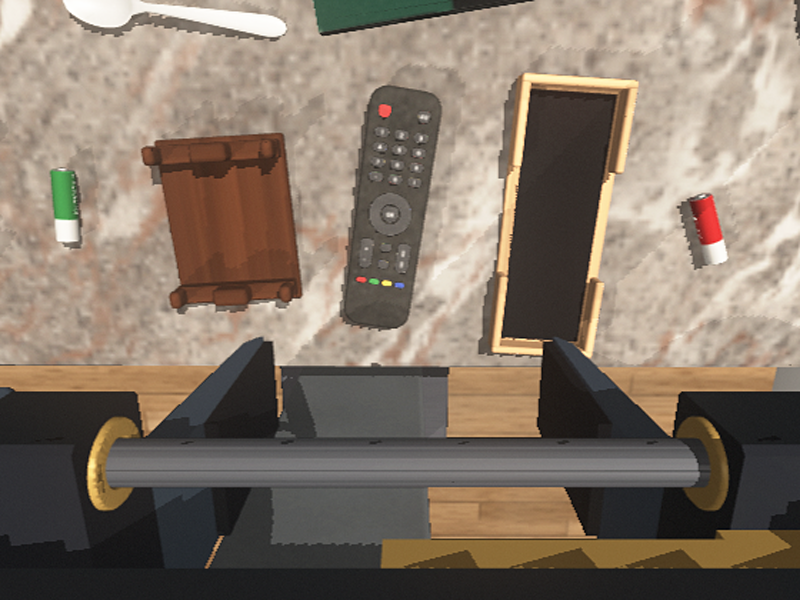

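View pics/w3.png

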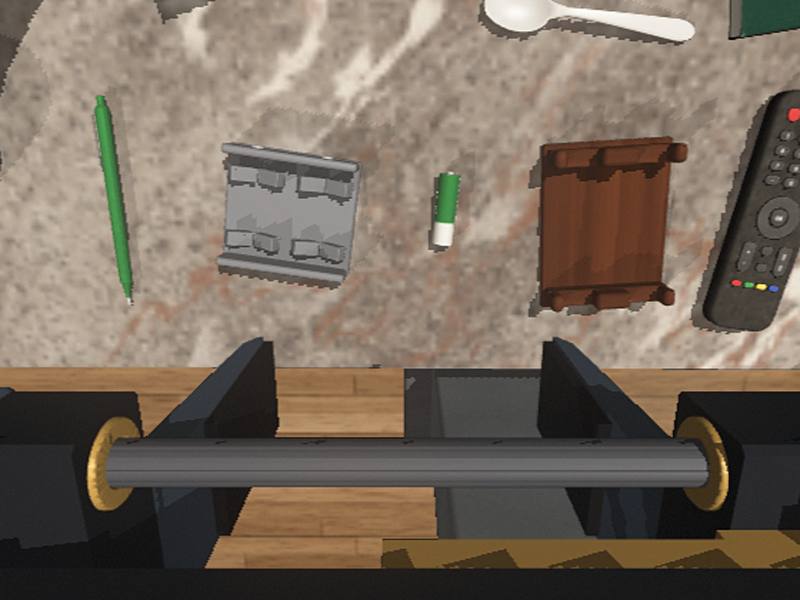

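w2: rest at (145-300, 133-310), remote from (406,87) to (375,327) with its button at (390,214), tray from (521,74) to about (590,358). w3: pen from (100,97) to (129,303), caddy at (218-359, 143-288), green cell from (450,172) to (442,246), rest at (540-685, 138-310). I'll enlarge the rest and the caddy.

Run:
```python
from h import *
a=cv2.imread('pics/w2_raw.png')[80:230,95:228];b=cv2.imread('pics/w3_raw.png')[85:235,140:273]
cv2.imwrite('pics/z1.png',np.hstack([cv2.resize(i,(399,450),interpolation=cv2.INTER_CUBIC) for i in (a,b)]))
```

```text
(no output)
```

View pics/z1.png

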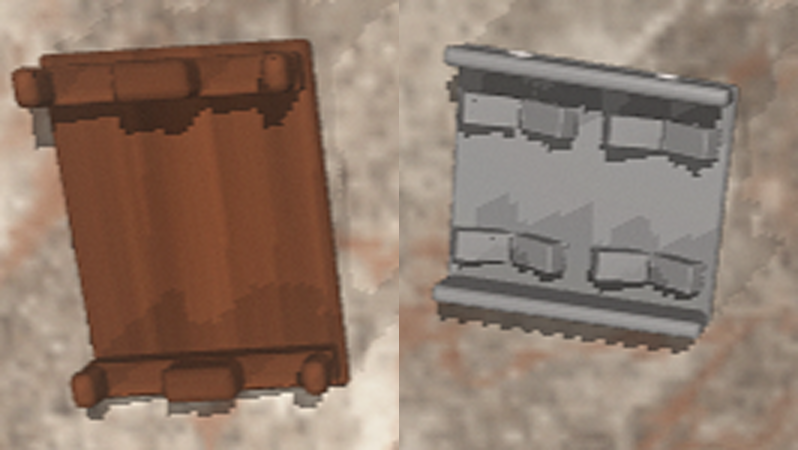

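Rest tooth tops are at z1 (31,86), (152,78), (275,73), (88,384), (202,381), (316,372). The caddy's end walls run (450,55)-(730,96) and (438,290)-(702,330), with V lines near (519,115), (663,134), (512,247), (652,268). Fitting poses next.

Create fit.py:
```python
from h import *
from scipy.optimize import least_squares
C={t:cal(t) for t in('w1','w2','w3')}
def fit(name,P,x0,freez=True):
    # P: (tag,u,v raw, model xyz)
    def r(p):
        c,s=np.cos(p[2]),np.sin(p[2]); z=p[3] if freez else 0
        return np.concatenate([proj(C[t],[p[0]+c*m[0]-s*m[1],p[1]+s*m[0]+c*m[1],m[2]+z])-[u,v] for t,u,v,m in P])
    o=least_squares(r,[*x0,0,0][:4 if freez else 3]); print(name,o.x,'res px',np.abs(o.fun).max().round(2)); return o.x
k=.7
def z(t,u,v,m): return (t,u*k,v*k,m)
R=lambda u,v,m:('w2',95+u/3,80+v/3,m)
Q=lambda u,v,m:('w3',140+(u-399)/3,85+v/3,m)
if __name__=='__main__':
    rest=[R(31,86,(.048,.039,.032)),R(152,78,(.048,0,.032)),R(275,73,(.048,-.039,.032)),R(88,384,(-.048,.039,.032)),R(202,381,(-.048,0,.032)),R(316,372,(-.048,-.039,.032))]
    rest2=rest+[z('w3',562,157,(.048,.039,.032)),z('w3',623,154,(.048,0,.032)),z('w3',680,152,(.048,-.039,.032)),z('w3',557,300,(-.048,.039,.032)),z('w3',611,297,(-.048,0,.032)),z('w3',665,296,(-.048,-.039,.032))]
    fit('rest',rest,(.48,.03,0),False);fit('rest2',rest2,(.48,.03,0))
    cad=[Q(450,55,(.03775,.045,.026)),Q(730,96,(.03775,-.045,.026)),Q(438,290,(-.03775,.045,.026)),Q(702,330,(-.03775,-.045,.026))]
    fit('caddy',cad,(.49,.25,0),False);fit('caddyz',cad,(.49,.25,0))
    tr=[z('w2',521,74,(.095,.037,.02)),z('w2',637,82,(.095,-.037,.02)),z('w2',490,352,(-.095,.037,.02)),z('w1',140,79,(.095,.037,.02)),z('w1',263,86,(.095,-.037,.02)),z('w1',161,356,(-.095,.037,.02))]
    fit('tray',tr,(.48,-.2,0))
    fit('remote',[z('w2',406,87,(.0815,0,.017)),z('w2',375,328,(-.0815,0,.017)),z('w2',356,208,(0,.0245,.017)),z('w2',428,208,(0,-.0245,.017))],(.48,-.08,0),False)
    for n,a,b in [('ok12',('w1',33,217),('w2',390,214)),('ok23',('w2',390,214),('w3',779,217)),('red_a',('w1',346,199),('w2',702,196)),('red_b',('w1',376,266),('w2',718,264)),('grn_a',('w2',61,169),('w3',452,173)),('grn_b',('w2',68,246),('w3',441,247))]:
        print(n,*tri(C[a[0]],np.array(a[1:])*k,C[b[0]],np.array(b[1:])*k))
    for n,t,u,v,zz in [('penL_a','w3',100,96,.0045),('penL_b','w3',130,303,.0045),('penR_a','w1',504,80,.0045),('penR_b','w1',496,292,.0045)]:
        print(n,onz(C[t],u*k,v*k,zz))
```

```bash
python3 fit.py
```

```text
rest [0.4837 0.03   0.063 ] res px 2.26
rest2 [ 0.4832  0.0316  0.0507 -0.0055] res px 2.58
caddy [ 0.492   0.2511 -0.1452] res px 2.15
caddyz [ 0.4907  0.2536 -0.1455 -0.0113] res px 1.07
tray [ 0.4812 -0.1967 -0.0646 -0.0049] res px 3.31
remote [ 0.4917 -0.0816 -0.1238] res px 5.67
ok12 [ 0.4905 -0.081   0.0182] 0.0005219391996749074
ok23 [ 0.4904 -0.081   0.0191] 5.083374152983902e-05
red_a [ 0.5021 -0.2933  0.0131] 0.00019800604297948765
red_b [ 0.4547 -0.3129  0.0118] 0.0002793368896851957
grn_a [0.5189 0.1407 0.012 ] 0.0005249498247231032
grn_b [0.4668 0.1469 0.0094] 0.0013840951948148282
penL_a [0.5675 0.3745 0.0045]
penL_b [0.4243 0.3754 0.0045]
penR_a [ 0.5782 -0.3988  0.0045]
penR_b [ 0.4335 -0.4002  0.0045]
```

Add to fit.py:
```python
def box(img,t,pose,x0,x1,y0,y1,zz,o,s,col):
    c,sn=np.cos(pose[2]),np.sin(pose[2])
    pts=[proj(C[t],[pose[0]+c*a-sn*b,pose[1]+sn*a+c*b,zz]) for a,b in((x0,y0),(x1,y0),(x1,y1),(x0,y1))]
    cv2.polylines(img,[np.int32((np.array(pts)-o+.5)*s*8)],True,col,1,cv2.LINE_AA,3)
def panel(t,x,y,w,h,s): return cv2.resize(cv2.imread(f'pics/{t}_raw.png')[y:y+h,x:x+w],None,fx=s,fy=s,interpolation=cv2.INTER_CUBIC)
```

Run:
```python
from fit import *
s=2.4; T=(.4812,-.1967,-.0646); Rm=(.4910,-.0812,-.1238); out=[]
for t,x,w in(('w1',88,105),('w2',228,228)):
    im=panel(t,x,45,w,208,s);o=np.array([x,45])
    box(im,t,T,-.095,.095,-.037,.037,.02,o,s,(0,0,255)); box(im,t,T,-.089,.089,-.031,.031,.006,o,s,(0,255,255)); box(im,t,T,-.089,.089,-.031,.031,.02,o,s,(255,255,0))
    if t=='w2': box(im,t,Rm,-.0815,.0815,-.0245,.0245,.015,o,s,(0,255,0))
    out.append(im)
cv2.imwrite('pics/z2.png',np.hstack(out))
```

```text
(no output)
```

View pics/z2.png

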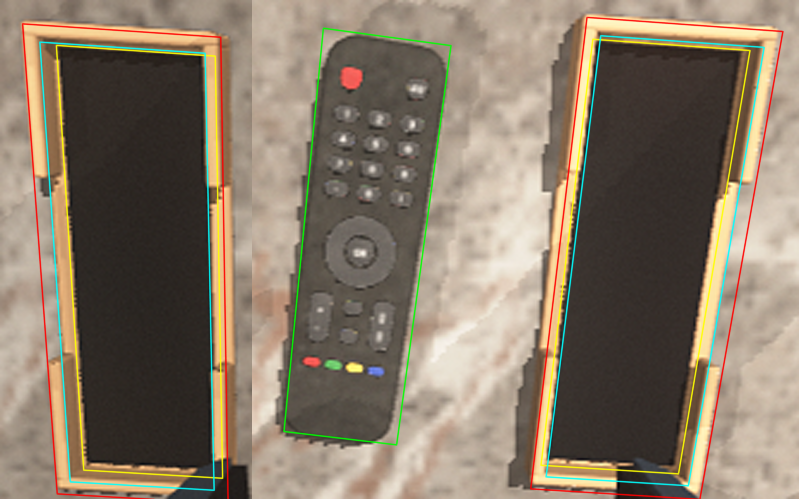

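The overlay confirms the remote at (0.491,-0.081), yaw -0.124, and the tray at (0.481,-0.197), yaw -0.065, both within 1-2 mm. Moving over the remote.

Emit:
{"method": "shift_gripper", "body": {"steps": "0.005,0.042,0.017,0,0,0.021;0.005,0.042,0.017,0,0,0.021;0.005,0.042,0.017,0,0,0.021;0.005,0.042,0.017,0,0,0.021;0.005,0.042,0.017,0,0,0.021;0.005,0.042,0.017,0,0,0.022;0,0,0,0,0,0", "jaw": 0.75}}

```text
time: 3.35
tcp_pos: [0.4755, -0.0914, 0.1101]
tool_rot: [3.134, -0.21, -0.003]
force: [-0.2, 1.0, 0.1]
finger_gap: 0.75
grasp_force: 0.0
```

Add to h.py:
```python
def to(x,y,z,yaw):
    s=manip.observe(); R=Ro.from_rotvec(s['tool_rot'])
    T=Ro.from_matrix([[np.cos(yaw),np.sin(yaw),0],[np.sin(yaw),-np.cos(yaw),0],[0,0,-1]])
    print('t',s['time'].__round__(2),'at',s['tcp_pos'],'d tool',R.inv().apply(np.array([x,y,z])-s['tcp_pos']),'rot',(R.inv()*T).as_rotvec(),'d after turn',T.inv().apply(np.array([x,y,z])-s['tcp_pos']),'F',s['force'])
```

```bash
python3 -c "
from h import *
to(.491,-.0812,.005,-.124)"
```

```text
t 3.35 at [ 0.4755 -0.0914  0.1101] d tool [ 0.0142 -0.0123  0.1051] rot [ 0.0007  0.0019 -0.0097] d after turn [ 0.0142 -0.0121  0.1051] F [-0.2332  1.0023  0.1106]
```

Emit:
{"method": "shift_gripper", "body": {"steps": "0.014,-0.012,0.025,0,0.002,-0.01;0,0,0.04,0,0,0;0,0,0.03,0,0,0;0,0,0.01,0,0,0;0,0,0,0,0,0", "jaw": 0.75}}

```text
time: 3.85
tcp_pos: [0.4911, -0.0762, 0.0062]
tool_rot: [-3.136, 0.185, 0.001]
force: [0.9, 0.2, 0.3]
finger_gap: 0.75
grasp_force: 0.0
```

```bash
python3 -c "
from h import *
to(.491,-.0812,.005,-.124)"
```

```text
t 3.85 at [ 0.4911 -0.0762  0.0062] d tool [0.0005 0.005  0.0012] rot [-0.0003  0.0004  0.006 ] d after turn [0.0005 0.005  0.0012] F [0.8689 0.2412 0.268 ]
```

Emit:
{"method": "shift_gripper", "body": {"steps": "0,0.005,0,0,0,0.006;0,0,0,0,0,0", "jaw": 0.75}}

```text
time: 4.05
tcp_pos: [0.4922, -0.0815, 0.0083]
tool_rot: [3.135, -0.195, 0.007]
force: [0.2, 0.7, 0.9]
finger_gap: 0.748
grasp_force: 0.0
```

Emit:
{"method": "shift_gripper", "body": {"steps": "0,0,0,0,0,0;0,0,0,0,0,0;0,0,0,0,0,0;0,0,0,0,0,0;0,0,0,0,0,0", "jaw": 0.3, "force": 20}}

```text
time: 4.55
tcp_pos: [0.4916, -0.0805, 0.0073]
tool_rot: [3.135, -0.193, 0.004]
force: [-1.0, -0.6, 8.9]
finger_gap: 0.515
grasp_force: 19.9
```

Emit:
{"method": "shift_gripper", "body": {"steps": "0,0,-0.02,0,0,0;0,0,-0.03,0,0,0;0,0.03,-0.01,0,0,-0.03;0,0.043,0,0,0,-0.03;0,0.04,0,0,0,0;0,0,0,0,0,0", "jaw": 0.3, "force": 20}}

```text
time: 5.15
tcp_pos: [0.4814, -0.1972, 0.0673]
tool_rot: [3.138, -0.104, 0.006]
force: [0.0, 0.5, -1.1]
finger_gap: 0.513
grasp_force: 19.8
```

```bash
python3 -c "
from h import *
to(.481,-.197,.0135,-.065)"
```

```text
t 5.15 at [ 0.4814 -0.1972  0.0673] d tool [-0.0007 -0.0003  0.0537] rot [ 0.0017 -0.0038 -0.0011] d after turn [-0.0005 -0.0002  0.0538] F [ 0.0482  0.5025 -1.1338]
```

Emit:
{"method": "shift_gripper", "body": {"steps": "0,0,0.03,0,-0.004,0;0,0,0.014,0,0,0;0,0,0.005,0,0,0;0,0,0.003,0,0,0;0,0,0.001,0,0,0;0,0,0,0,0,0", "jaw": 0.3, "force": 20}}

```text
time: 5.75
tcp_pos: [0.4814, -0.1931, 0.0144]
tool_rot: [3.14, -0.099, -0.002]
force: [0.3, 0.4, -0.9]
finger_gap: 0.516
grasp_force: 19.8
```

Emit:
{"method": "shift_gripper", "body": {"steps": "0,0.003,0,0,0,-0.02;0,0,0,0,0,0;0,0,0,0,0,0", "jaw": 0.3, "force": 20}}

```text
time: 6.05
tcp_pos: [0.481, -0.1963, 0.0142]
tool_rot: [3.141, -0.068, -0.002]
force: [0.1, 0.4, -0.1]
finger_gap: 0.514
grasp_force: 19.8
```

```bash
python3 -c "
from h import *
to(.481,-.197,.0135,-.065)"
```

```text
t 6.05 at [ 0.481  -0.1963  0.0142] d tool [0.     0.0007 0.0007] rot [0.0003 0.0015 0.0217] d after turn [0.0001 0.0007 0.0007] F [ 0.0955  0.3629 -0.0844]
```

Emit:
{"method": "shift_gripper", "body": {"steps": "0,0.001,0.001,0,0,0.02;0,0,0.001,0,0,0;0,0,0.0005,0,0,0;0,0,0,0,0,0", "jaw": 0.3, "force": 20}}

```text
time: 6.45
tcp_pos: [0.481, -0.1969, 0.0122]
tool_rot: [-3.14, 0.102, 0.002]
force: [-2.6, 4.1, 20.2]
finger_gap: 0.519
grasp_force: 20.2
```

Emit:
{"method": "shift_gripper", "body": {"steps": "0,0,-0.001,0,0,0;0,0,0,0,0,0;0,0,0,0,0,0;0,0,0,0,0,0", "jaw": 0.72}}

```text
time: 6.85
tcp_pos: [0.4807, -0.1971, 0.0123]
tool_rot: [-3.14, 0.1, 0.003]
force: [-0.5, -0.2, 0.2]
finger_gap: 0.72
grasp_force: 0.0
```

Emit:
{"method": "shift_gripper", "body": {"steps": "0,0,-0.03,0,0,0;0,0,-0.04,0,0,0;0,0,-0.03,0,0,0", "jaw": 0.72}}

```text
time: 7.15
tcp_pos: [0.481, -0.1971, 0.1141]
tool_rot: [3.14, -0.1, -0.003]
force: [0.5, 0.5, 0.5]
finger_gap: 0.723
grasp_force: 0.0
```

```bash
python3 -c "
from h import *
look('w4')"
```

```text
7.15 [ 0.481  -0.1971  0.1141] [ 0.998  -0.0633 -0.0633 -0.998 ]
```

View pics/w4.png

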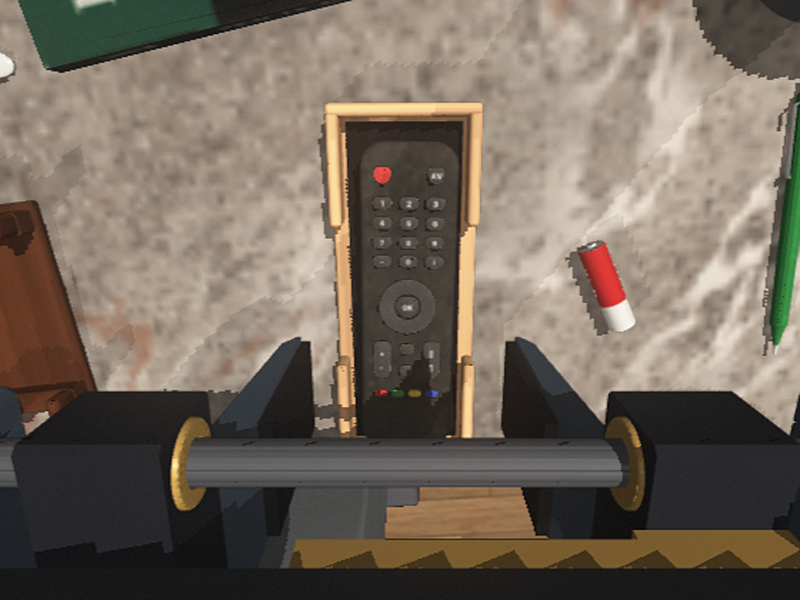

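The remote lies flat and face up inside the tray, with its button at (407,307); the red cell is at (590,246)-(622,327) and the near tip of the pen at (776,348). I'll refine the rest's yaw from its foot edges and check pen R.

Run:
```python
from fit import *
g=lambda u,v:onz(C['w2'],95+u/3,80+v/3,.006)
for a,b in(((42+12,110),(92,345)),((318,120),(345,360))):
    A,B=g(*a),g(*b); print(A,B,np.arctan2(A[1]-B[1],A[0]-B[0]))
# w3 foot edges, 800 scale
for a,b in(((541,170),(540,290)),((672,175),(666,290))):
    A,B=[onz(C['w3'],p[0]*.7,p[1]*.7,.006) for p in(a,b)]; print(A,B,np.arctan2(A[1]-B[1],A[0]-B[0]))
c=cal('w4')
print('pen tip w4',onz(c,776*.7,348*.7,.004),'tri tip',tri(C['w1'],np.array((496,290))*.7,c,np.array((776,348))*.7),'red',onz(c,590*.7,246*.7,.0085),onz(c,622*.7,327*.7,.0085))
to(.50,-.3995,.06,.008)
```

```text
[0.5205 0.0755 0.006 ] [0.4417 0.0725 0.006 ] 0.03758419875321177
[ 0.5175 -0.0103  0.006 ] [ 0.4365 -0.0146  0.006 ] 0.05347464929320414
[0.5204 0.0793 0.006 ] [0.4352 0.0738 0.006 ] 0.06393008436667612
[ 0.5172 -0.0109  0.006 ] [ 0.4354 -0.0181  0.006 ] 0.08818932829460374
pen tip w4 [ 0.4357 -0.4014  0.004 ] tri tip (array([ 0.4359, -0.4   ,  0.0058]), np.float64(0.0010771163635793653)) red [ 0.5015 -0.294   0.0085] [ 0.4555 -0.3129  0.0085]
t 7.2 at [ 0.4829 -0.198   0.118 ] d tool [0.0297 0.1998 0.0586] rot [ 0.0027 -0.0031 -0.0712] d after turn [0.0155 0.2016 0.058 ] F [ 3.1286 -1.8381  6.1462]
```

Emit:
{"method": "shift_gripper", "body": {"steps": "0.003,0.04,0.01,0,0,-0.036;0.003,0.04,0.01,0,0,-0.036;0.003,0.04,0.01,0,0,0;0.003,0.04,0.01,0,0,0;0.003,0.04,0.01,0,0,0;0,0,0,0,0,0", "jaw": 0.4}}

```text
time: 7.8
tcp_pos: [0.4931, -0.4016, 0.0609]
tool_rot: [3.141, 0.009, -0.003]
force: [0.8, 0.1, 0.8]
finger_gap: 0.399
grasp_force: 0.0
```

```bash
python3 -c "
from h import *
to(.50,-.4,.004,.008)"
```

```text
t 7.8 at [ 0.4931 -0.4016  0.0609] d tool [ 0.007  -0.0017  0.0569] rot [ 0.0011  0.0018 -0.0023] d after turn [ 0.0069 -0.0016  0.0569] F [0.7593 0.1    0.7688]
```

Emit:
{"method": "shift_gripper", "body": {"steps": "0.007,-0.001,0.03,0,0,0;0,0,0.02,0,0,0;0,0,0.006,0,0,0;0,0,0,0,0,0", "jaw": 0.4}}

```text
time: 8.2
tcp_pos: [0.4998, -0.3954, 0.0057]
tool_rot: [-3.14, -0.014, 0.005]
force: [-0.4, -0.3, 0.9]
finger_gap: 0.399
grasp_force: 0.0
```

Emit:
{"method": "shift_gripper", "body": {"steps": "0,0,0,0,0,0;0,0,0,0,0,0;0,0,0,0,0,0;0,0,0,0,0,0;0,0,0,0,0,0", "jaw": 0, "force": 15}}

```text
time: 8.7
tcp_pos: [0.5005, -0.3965, 0.0071]
tool_rot: [3.141, 0.014, -0.002]
force: [-1.5, -0.2, 12.8]
finger_gap: 0.062
grasp_force: 14.5
```

Emit:
{"method": "shift_gripper", "body": {"steps": "0,0,0,0,0,0;0,0,0,0,0,0;0,0.003,0.002,0,0,0;0,0,0.001,0,0,0;0,0,0,0,0,0;0,0,0,0,0,0", "jaw": 0.3}}

```text
time: 9.3
tcp_pos: [0.5001, -0.399, 0.0032]
tool_rot: [-3.141, -0.014, 0.004]
force: [-0.3, -0.7, -0.2]
finger_gap: 0.3
grasp_force: 0.0
```

```bash
python3 -c "
from h import *
to(.50,-.4,.003,.008)"
```

```text
t 9.3 at [ 0.5001 -0.399   0.0032] d tool [-0.0001  0.001   0.0002] rot [-0.0003  0.0022  0.0007] d after turn [-0.0001  0.001   0.0002] F [-0.2831 -0.666  -0.1912]
```

Emit:
{"method": "shift_gripper", "body": {"steps": "0,0,0,0,0,0;0,0,0,0,0,0;0,0,0,0,0,0;0,0,0,0,0,0;0,0,0,0,0,0", "jaw": 0, "force": 15}}

```text
time: 9.8
tcp_pos: [0.5002, -0.3991, 0.0034]
tool_rot: [-3.142, -0.014, 0.003]
force: [-0.1, 0.2, -0.9]
finger_gap: 0.102
grasp_force: 15.0
```

Emit:
{"method": "shift_gripper", "body": {"steps": "0,0,-0.01,0,0,0;0,0,-0.03,0,0,0;0,0,-0.03,0,0,0;0,0,0,0,0,0", "jaw": 0, "force": 15}}

```text
time: 10.2
tcp_pos: [0.5022, -0.4008, 0.078]
tool_rot: [3.137, 0.014, 0.004]
force: [-0.0, 0.1, 0.4]
finger_gap: 0.102
grasp_force: 15.0
```

```bash
python3 -c "
from h import *
look('w5')
to(.4835,.01,.09,.058)"
```

```text
10.2 [ 0.5022 -0.4008  0.078 ] [ 1.      0.0088  0.0088 -1.    ]
t 10.25 at [ 0.5014 -0.4001  0.076 ] d tool [-0.0143 -0.4102 -0.0152] rot [ 0.0029 -0.0009 -0.0491] d after turn [ 0.0059 -0.4104 -0.014 ] F [0.4878 0.322  0.3936]
```

View pics/w5.png

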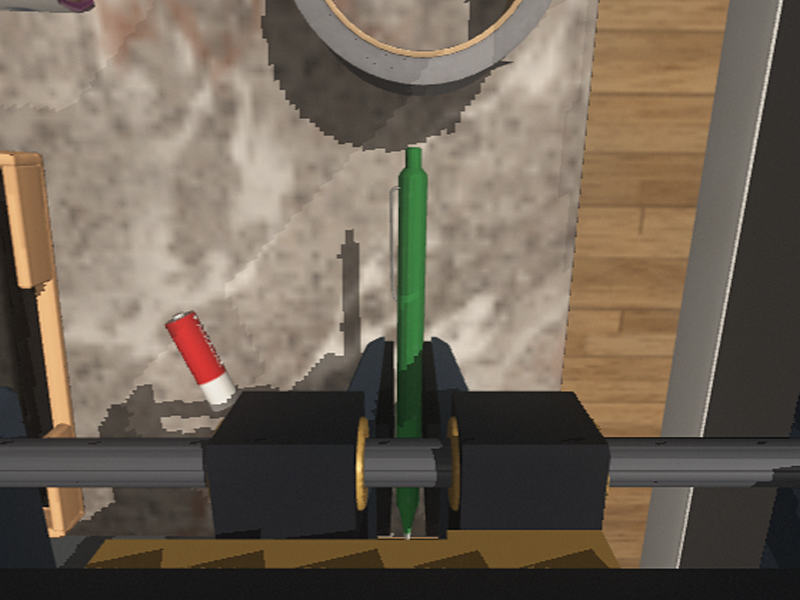

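The pen is held firmly between the pads, its axis along the tool (tip near (407,535), end near (413,150)), with its middle about 6 mm ahead of the TCP. Carrying it to the right lane.

Emit:
{"method": "shift_gripper", "body": {"steps": "0,0,0,0,0,-0.049;0,-0.045,0,0,0,0;0,-0.045,0,0,0,0;0,-0.045,0,0,0,0;0,-0.045,0,0,0,0;0,-0.045,0,0,0,0;0,-0.045,0,0,0,0;0,-0.045,0,0,0,0;0,-0.045,0,0,0,0;0,-0.045,0,0,0,0", "jaw": 0, "force": 15}}

```text
time: 11.25
tcp_pos: [0.4762, 0.0069, 0.0732]
tool_rot: [-3.14, -0.09, 0.004]
force: [0.9, -0.1, -0.3]
finger_gap: 0.099
grasp_force: 15.0
```

Emit:
{"method": "shift_gripper", "body": {"steps": "0,0,0,0,0,0;0,0,0,0,0,0"}}

```text
time: 11.45
tcp_pos: [0.4766, 0.0061, 0.0732]
tool_rot: [-3.14, -0.095, 0.004]
force: [0.2, -0.3, -1.1]
finger_gap: 0.101
grasp_force: 15.0
```

```bash
python3 -c "
from h import *
to(.4788,.0077,.025,.058)"
```

```text
t 11.45 at [0.4766 0.0061 0.0732] d tool [ 0.0024 -0.0014  0.0482] rot [-0.0001  0.0027  0.0022] d after turn [ 0.0023 -0.0015  0.0482] F [ 0.1939 -0.3143 -1.0984]
```

Emit:
{"method": "shift_gripper", "body": {"steps": "0.002,-0.001,0.015,0,0.003,0.002;0,0,0.013,0,0,0;0,0,0,0,0,0", "jaw": 0, "force": 15}}

```text
time: 11.75
tcp_pos: [0.4782, 0.0053, 0.0442]
tool_rot: [-3.14, -0.085, 0.002]
force: [0.2, 0.1, -0.2]
finger_gap: 0.1
grasp_force: 15.0
```

```bash
python3 -c "
from h import *
look('w6')
to(.4788,.0077,.025,.058)"
```

```text
11.75 [0.4782 0.0053 0.0442] [ 0.9985  0.0544  0.0544 -0.9985]
t 11.8 at [0.4785 0.0054 0.0449] d tool [ 0.0005 -0.0023  0.0199] rot [-0.0003  0.0007 -0.0036] d after turn [ 0.0005 -0.0023  0.0199] F [-0.0067 -0.4956  0.2618]
```

View pics/w6.png

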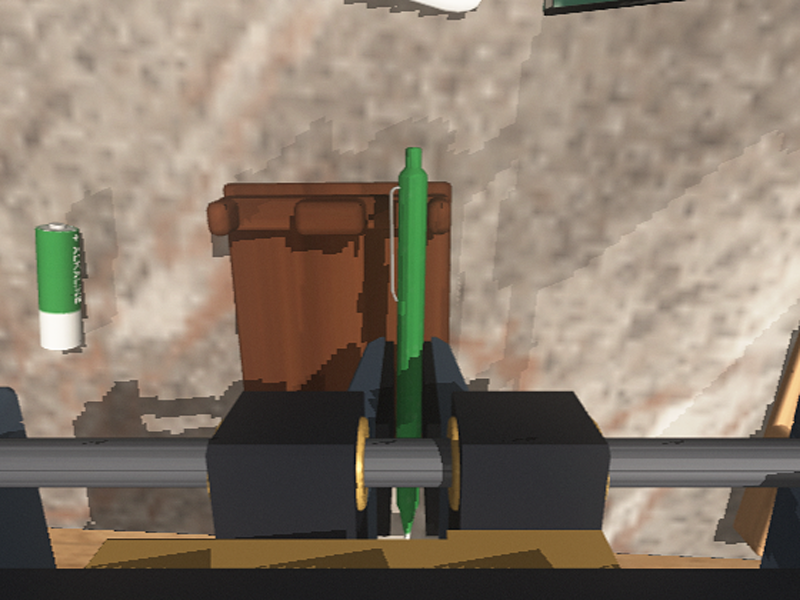

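The notch in the far comb spans columns 364-428 (centre 396), and pen plus clip span 390-427, so the pen must shift about 4.5 mm to the left; it already runs parallel to the rest.

Emit:
{"method": "shift_gripper", "body": {"steps": "0,-0.0045,0.006,0,0,0;0,0,0.006,0,0,0;0,0,0.005,0,0,0;0,0,0.002,0,0,0;0,0,0,0,0,0", "jaw": 0, "force": 15}}

```text
time: 12.3
tcp_pos: [0.4785, 0.0108, 0.0262]
tool_rot: [-3.14, -0.088, -0.001]
force: [-0.1, -0.4, 0.8]
finger_gap: 0.103
grasp_force: 15.0
```

```bash
python3 -c "
from h import *
to(.4788,.0102,.0214,.055)"
```

```text
t 12.3 at [0.4785 0.0108 0.0262] d tool [0.0002 0.0007 0.0048] rot [-0.0002 -0.0005  0.0008] d after turn [0.0002 0.0007 0.0048] F [-0.1034 -0.423   0.7834]
```

Emit:
{"method": "shift_gripper", "body": {"steps": "0,0,0.002,0,0,0;0,0,0.002,0,0,0;0,0,0,0,0,0", "jaw": 0, "force": 15}}

```text
time: 12.6
tcp_pos: [0.4786, 0.0108, 0.0223]
tool_rot: [-3.14, -0.088, -0.001]
force: [1.3, -0.4, 0.4]
finger_gap: 0.099
grasp_force: 15.0
```

Emit:
{"method": "shift_gripper", "body": {"steps": "0,0,0.001,0,0,0;0,0,0,0,0,0", "jaw": 0, "force": 15}}

```text
time: 12.8
tcp_pos: [0.4787, 0.0109, 0.0214]
tool_rot: [-3.14, -0.088, -0.002]
force: [0.4, 0.8, 0.0]
finger_gap: 0.104
grasp_force: 15.0
```

Emit:
{"method": "shift_gripper", "body": {"steps": "0,0,0.001,0,0,0;0,0,0,0,0,0", "jaw": 0, "force": 15}}

```text
time: 13.0
tcp_pos: [0.4788, 0.0109, 0.0208]
tool_rot: [-3.14, -0.088, -0.002]
force: [-0.8, 0.3, 9.6]
finger_gap: 0.102
grasp_force: 15.0
```

Emit:
{"method": "shift_gripper", "body": {"steps": "0,0,0.001,0,0,0;0,0,0,0,0,0", "jaw": 0, "force": 15}}

```text
time: 13.2
tcp_pos: [0.4789, 0.0109, 0.02]
tool_rot: [-3.14, -0.088, -0.003]
force: [-2.9, 0.4, 14.8]
finger_gap: 0.104
grasp_force: 15.0
```

Emit:
{"method": "shift_gripper", "body": {"steps": "0,0,-0.001,0,0,0;0,0,0,0,0,0;0,0,0,0,0,0;0,0,-0.015,0,0,0;0,0,-0.035,0,0,0;0,0,-0.03,0,0,0", "jaw": 0.35}}

```text
time: 13.8
tcp_pos: [0.4782, 0.0109, 0.1013]
tool_rot: [-3.14, -0.088, 0.0]
force: [0.2, 0.5, 0.3]
finger_gap: 0.345
grasp_force: 0.0
```

Emit:
{"method": "shift_gripper", "body": {"steps": "0.002,-0.04,0,0,0,0.055;0.002,-0.04,0,0,0,0;0.002,-0.04,0,0,0,0;0.002,-0.04,0,0,0,0;0.002,-0.04,0,0,0,0;0,-0.04,0,0,0,0;0,-0.04,0,0,0,0;0,-0.04,0,0,0,0;0,-0.04,0,0,0,0;0,0,0,0,0,0"}}

```text
time: 14.8
tcp_pos: [0.4859, 0.3753, 0.1003]
tool_rot: [-3.14, -0.006, -0.003]
force: [0.7, -0.4, -0.6]
finger_gap: 0.347
grasp_force: 0.0
```

```bash
python3 -c "
from h import *
look('w7')
to(.49,.375,.003,0)"
```

```text
14.8 [0.4859 0.3753 0.1003] [ 1.      0.0039  0.0039 -1.    ]
t 14.85 at [0.4857 0.3729 0.1001] d tool [ 0.0042 -0.002   0.0971] rot [-0.0004 -0.0011  0.0035] d after turn [ 0.0043 -0.0021  0.0971] F [-0.6777 -0.6352 -0.6866]
```

View pics/w7.png

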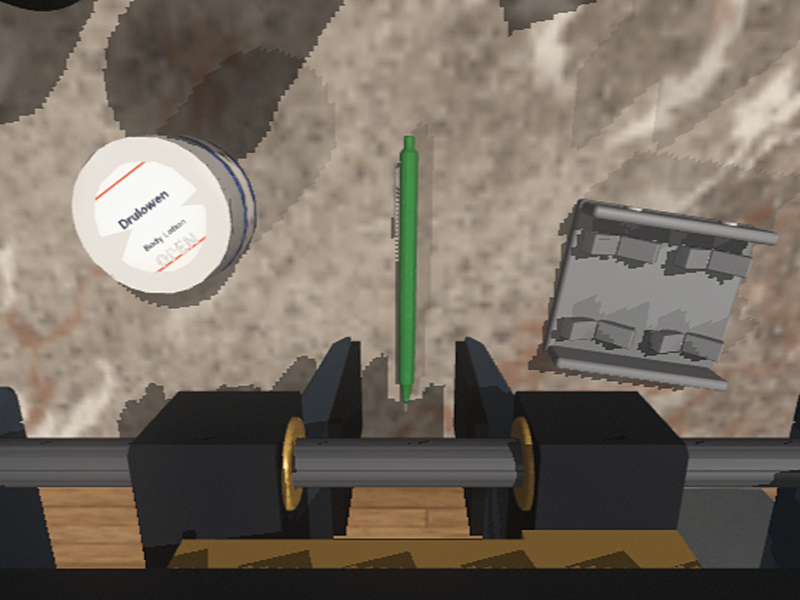

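The pen lies under the tool, from (409,138) to (405,408). A lotion jar stands at its left, lid centre (153,215), so I'll check its height against the gripper body.

Run:
```python
from h import *
c=cal('w7');T=manip.calibration('top');k=.7
print(tri(c,np.array((153,215))*k,T,np.array((126,283))*k))
L,_=tri(c,np.array((153,215))*k,T,np.array((126,283))*k)
print('edge',onz(c,232*k,215*k,L[2]),onz(c,256*k,215*k,.03),'pen',onz(c,409*k,138*k,.0045),onz(c,405*k,408*k,.0045))
```

```text
(array([0.5348, 0.4822, 0.0403]), np.float64(0.0037235420331756994))
edge [0.5347 0.4504 0.0403] [0.5334 0.443  0.03  ] pen [0.5667 0.3747 0.0045] [0.4246 0.3764 0.0045]
```

Emit:
{"method": "shift_gripper", "body": {"steps": "0.004,-0.002,0.04,0,0,0.004;0,0,0.04,0,0,0;0,0,0.014,0,0,0;0,0,0.003,0,0,0;0,0,0,0,0,0", "jaw": 0.3}}

```text
time: 15.35
tcp_pos: [0.4906, 0.3727, 0.0043]
tool_rot: [-3.141, 0.006, -0.002]
force: [0.8, -0.0, 0.3]
finger_gap: 0.3
grasp_force: 0.0
```

```bash
python3 -c "
from h import *
to(.49,.3755,.003,0)"
```

```text
t 15.35 at [0.4906 0.3727 0.0043] d tool [-0.0006 -0.0028  0.0013] rot [-0.0003 -0.0012 -0.0036] d after turn [-0.0006 -0.0028  0.0013] F [ 0.803  -0.0381  0.3162]
```

Emit:
{"method": "shift_gripper", "body": {"steps": "0,-0.002,0.001,0,0,-0.004;0,0,0,0,0,0", "jaw": 0.3}}

```text
time: 15.55
tcp_pos: [0.491, 0.3756, 0.004]
tool_rot: [-3.14, -0.002, -0.005]
force: [0.3, 0.0, 0.7]
finger_gap: 0.299
grasp_force: 0.0
```

Emit:
{"method": "shift_gripper", "body": {"steps": "0,0,0,0,0,0;0,0,0,0,0,0;0,0,0,0,0,0;0,0,0,0,0,0", "jaw": 0, "force": 15}}

```text
time: 15.95
tcp_pos: [0.4903, 0.375, 0.0029]
tool_rot: [-3.141, -0.001, -0.002]
force: [-1.5, -0.1, 7.4]
finger_gap: 0.103
grasp_force: 15.0
```

Emit:
{"method": "shift_gripper", "body": {"steps": "0,0,-0.01,0,0,0;0,0,-0.03,0,0,0;0,0,-0.03,0,0,0;0,0,0,0,0,-0.055;-0.005,0.04,0,0,0,0;-0.005,0.04,0,0,0,0;-0.005,0.04,0,0,0,0;-0.005,0.04,0,0,0,0;-0.005,0.04,0,0,0,0;-0.005,0.04,0,0,0,0", "jaw": 0, "force": 15}}

```text
time: 16.95
tcp_pos: [0.4734, 0.1322, 0.0731]
tool_rot: [-3.14, -0.088, -0.003]
force: [-0.1, -0.2, 1.1]
finger_gap: 0.101
grasp_force: 15.0
```

Emit:
{"method": "shift_gripper", "body": {"steps": "0,0.04,0,0,0,0;0,0.037,0,0,0,0;0,0,0,0,0,0;0,0,0,0,0,0"}}

```text
time: 17.35
tcp_pos: [0.4781, 0.0561, 0.0729]
tool_rot: [-3.14, -0.085, -0.002]
force: [-0.1, 0.7, -0.3]
finger_gap: 0.099
grasp_force: 15.0
```

```bash
python3 -c "
from h import *
to(.4763,.0568,.045,.055)"
```

```text
t 17.35 at [0.4781 0.0561 0.0729] d tool [-0.0018 -0.0008  0.0279] rot [-0.0002 -0.0015 -0.0012] d after turn [-0.0017 -0.0008  0.0279] F [-0.0568  0.7206 -0.2609]
```

Emit:
{"method": "shift_gripper", "body": {"steps": "-0.002,-0.001,0.014,0,0,0;0,0,0.014,0,0,0;0,0,0,0,0,0;0,0,0,0,0,0", "jaw": 0, "force": 15}}

```text
time: 17.75
tcp_pos: [0.4757, 0.0584, 0.0447]
tool_rot: [-3.14, -0.089, -0.001]
force: [0.1, -0.1, -0.2]
finger_gap: 0.102
grasp_force: 15.0
```

```bash
python3 -c "
from h import *
look('w8')
to(.4763,.0568,.0214,.055)"
```

```text
17.75 [0.4757 0.0584 0.0447] [ 0.9984  0.0568  0.0568 -0.9984]
t 17.8 at [0.476  0.0582 0.045 ] d tool [0.0002 0.0015 0.0236] rot [-0.0002 -0.0013  0.0017] d after turn [0.0002 0.0015 0.0236] F [0.6548 0.881  0.5704]
```

View pics/w8.png

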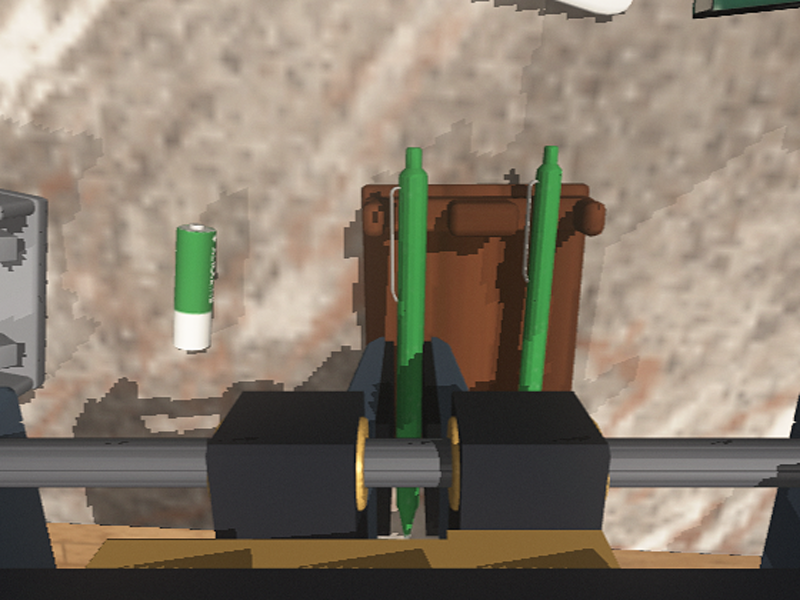

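The first pen lies well in the right lane. The left notch spans columns 384-448 (centre 416) and the held pen is centred at about 410, so I'll shift it 2 mm to the right and lower it.

Emit:
{"method": "shift_gripper", "body": {"steps": "0,0.002,0.008,0,0,0;0,0,0.008,0,0,0;0,0,0.004,0,0,0;0,0,0.002,0,0,0;0,0,0,0,0,0", "jaw": 0, "force": 15}}

```text
time: 18.3
tcp_pos: [0.4758, 0.0556, 0.0221]
tool_rot: [-3.14, -0.087, -0.0]
force: [0.7, -0.5, -0.2]
finger_gap: 0.099
grasp_force: 15.0
```

Emit:
{"method": "shift_gripper", "body": {"steps": "0,0,0.001,0,0,0;0,0,0.001,0,0,0;0,0,0,0,0,0", "jaw": 0, "force": 15}}

```text
time: 18.6
tcp_pos: [0.4762, 0.0557, 0.0208]
tool_rot: [-3.14, -0.088, -0.003]
force: [-1.2, 0.2, 5.5]
finger_gap: 0.1
grasp_force: 15.0
```

Emit:
{"method": "shift_gripper", "body": {"steps": "0,0,-0.001,0,0,0;0,0,0,0,0,0;0,0,0,0,0,0;0,0,-0.015,0,0,0;0,0,-0.035,0,0,0;0,0,-0.03,0,0,0;0,0,0,0,0,0", "jaw": 0.3}}

```text
time: 19.3
tcp_pos: [0.4777, 0.0556, 0.1045]
tool_rot: [3.14, 0.088, 0.01]
force: [0.3, -0.3, -0.5]
finger_gap: 0.301
grasp_force: 0.0
```

Run:
```python
from fit import *
C['w7']=cal('w7');C['w8']=cal('w8');k=.7
for n,a,b,t in(('grn',(196,227),(192,350),'w8'),('grn8b',(196,227),(192,350),'w8')):
    A,B=[onz(C[t],p[0]*k,p[1]*k,.0085) for p in(a,b)]; print(n,A,B,(A+B)/2,np.arctan2(A[1]-B[1],A[0]-B[0]))
hw=.03775
cad=[Q(450,55,(hw,.045,.026)),Q(730,96,(hw,-.045,.026)),Q(438,290,(-hw,.045,.026)),Q(702,330,(-hw,-.045,.026))]
c7=[z('w7',583,207,(hw,.045,.026)),z('w7',776,239,(hw,-.045,.026)),z('w7',553,354,(-hw,.045,.026)),z('w7',727,384,(-hw,-.045,.026))]
for n,p in(('w3',cad),('w7',c7),('both',cad+c7)):fit(n,p,(.49,.25,-.14),False)
fit('bothz',cad+c7,(.49,.25,-.14))
to(.493,.144,.06,-.118)
```

```text
grn [0.5186 0.1425 0.0085] [0.4673 0.147  0.0085] [0.493  0.1447 0.0085] -0.0874881181784282
grn8b [0.5186 0.1425 0.0085] [0.4673 0.147  0.0085] [0.493  0.1447 0.0085] -0.0874881181784282
w3 [ 0.492   0.2511 -0.1452] res px 2.15
w7 [ 0.4935  0.2555 -0.1469] res px 3.66
both [ 0.4927  0.2539 -0.1462] res px 5.27
bothz [ 0.4917  0.2525 -0.146  -0.0061] res px 3.59
t 19.3 at [0.4777 0.0556 0.1045] d tool [ 0.0199 -0.0874  0.0446] rot [-0.0003 -0.0062  0.1739] d after turn [ 0.0048 -0.0896  0.0445] F [ 0.3371 -0.2898 -0.4882]
```

Emit:
{"method": "shift_gripper", "body": {"steps": "0,0,0,0,0.006,0.078;0,0,0,0,0,0.078;0.003,-0.045,0.02,0,0,0;0.003,-0.045,0.025,0,0,0;0,0,0,0,0,0;0,0,0,0,0,0", "jaw": 0.4}}

```text
time: 19.9
tcp_pos: [0.4902, 0.1438, 0.0563]
tool_rot: [-3.138, 0.154, -0.008]
force: [0.4, -0.2, 0.2]
finger_gap: 0.405
grasp_force: 0.0
```

```bash
python3 -c "
from h import *
to(.493,.1443,.005,-.1)"
```

```text
t 19.9 at [0.4902 0.1438 0.0563] d tool [ 0.0025 -0.0007  0.0513] rot [-0.0004 -0.005   0.0019] d after turn [ 0.0028 -0.0007  0.0513] F [ 0.3892 -0.1882  0.1504]
```

Emit:
{"method": "shift_gripper", "body": {"steps": "0.002,0,0.03,0,-0.005,0.002;0,0,0.018,0,0,0;0,0,0.003,0,0,0;0,0,0,0,0,0;0,0,0,0,0,0", "jaw": 0.4}}

```text
time: 20.4
tcp_pos: [0.4936, 0.1427, 0.0073]
tool_rot: [-3.136, 0.161, -0.005]
force: [-0.1, -0.1, 0.3]
finger_gap: 0.401
grasp_force: 0.0
```

```bash
python3 -c "
from h import *
to(.493,.1443,.005,-.1)"
```

```text
t 20.4 at [0.4936 0.1427 0.0073] d tool [-0.0008 -0.0016  0.0023] rot [-0.0012 -0.0029 -0.0028] d after turn [-0.0008 -0.0016  0.0023] F [-0.1429 -0.0848  0.3249]
```

Emit:
{"method": "shift_gripper", "body": {"steps": "-0.001,-0.001,0.003,0,-0.003,0;0,0,0,0,0,0;0,0,0,0,0,0", "jaw": 0.4}}

```text
time: 20.7
tcp_pos: [0.4924, 0.1442, 0.0036]
tool_rot: [-3.136, 0.16, 0.001]
force: [0.3, -0.0, 0.4]
finger_gap: 0.397
grasp_force: 0.0
```

Emit:
{"method": "shift_gripper", "body": {"steps": "0,0,0,0,0,0;0,0,0,0,0,0;0,0,0,0,0,0;0,0,0,0,0,0", "jaw": 0, "force": 15}}

```text
time: 21.1
tcp_pos: [0.4923, 0.1441, 0.0033]
tool_rot: [-3.136, 0.16, 0.002]
force: [-0.5, -0.0, -0.0]
finger_gap: 0.182
grasp_force: 15.0
```

Emit:
{"method": "shift_gripper", "body": {"steps": "0,0,-0.01,0,0,0;0,0,-0.03,0,0,0;0,0,-0.02,0,0,0.045;-0.008,-0.042,0,0,0,0;-0.008,-0.042,0,0,0,0;0,0,0,0,0,0;0,0,0,0,0,0", "jaw": 0, "force": 15}}

```text
time: 21.8
tcp_pos: [0.4886, 0.2302, 0.064]
tool_rot: [-3.132, 0.228, 0.001]
force: [1.0, 0.2, -1.2]
finger_gap: 0.176
grasp_force: 15.0
```

```bash
python3 -c "
from h import *
to(.4887,.2298,.06,-.146)
look('w9')
im=panel=cv2.imread('pics/w9_raw.png')
"
```

Run:
```python
from fit import *
C['w9']=cal('w9'); s=4
x,y,w,h=170,90,200,150
im=panel('w9',x,y,w,h,s)
P=(.492,.2525,-.146);o=np.array([x,y])
box(im,'w9',P,.0345,.041,-.045,.045,.026,o,s,(0,0,255))
for yy in(.023,-.023):
    box(im,'w9',P,.017,.027,yy-.0115,yy+.0115,.021,o,s,(0,255,255)); box(im,'w9',P,-.027,-.017,yy-.0115,yy+.0115,.021,o,s,(0,255,255))
cv2.imwrite('pics/z3.png',im)
```

```text
t 21.8 at [0.4886 0.2302 0.064 ] d tool [0.0001 0.0004 0.004 ] rot [-0.001   0.0008  0.0008] d after turn [0.0001 0.0004 0.004 ] F [ 1.002   0.1518 -1.1689]
21.8 [0.4886 0.2302 0.064 ] [ 0.9895 -0.1447 -0.1447 -0.9895]
```

View pics/z3.png

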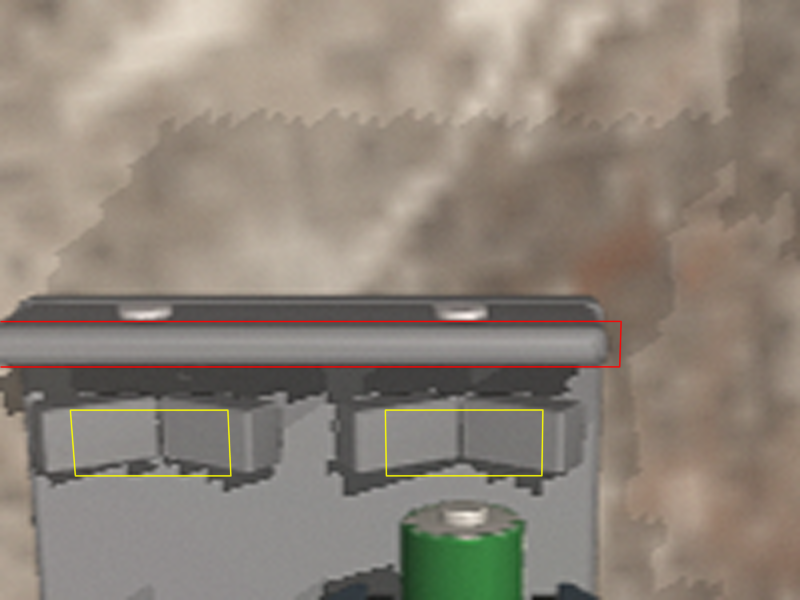

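The overlay matches the caddy within 0.5 mm: the V lines are at columns 160 and 461, the held cell's axis is at about 464, and the wall sits on its outline. Descending.

Emit:
{"method": "shift_gripper", "body": {"steps": "0,0,0.02,0,0,0;0,0,0.012,0,0,0;0,0,0.006,0,0,0;0,0,0,0,0,0;0,0,0,0,0,0", "jaw": 0, "force": 15}}

```text
time: 22.35
tcp_pos: [0.489, 0.2293, 0.0257]
tool_rot: [-3.132, 0.232, 0.002]
force: [0.4, 0.4, 0.3]
finger_gap: 0.18
grasp_force: 15.0
```

```bash
python3 -c "
from h import *
to(.489,.2298,.016,-.146)"
```

```text
t 22.35 at [0.489  0.2293 0.0257] d tool [-0.     -0.0005  0.0097] rot [-0.0009  0.0012 -0.0017] d after turn [-0.0001 -0.0005  0.0097] F [0.3925 0.4389 0.2928]
```

Emit:
{"method": "shift_gripper", "body": {"steps": "0,-0.0005,0.003,0,0,0;0,0,0.002,0,0,0;0,0,0,0,0,0", "jaw": 0, "force": 15}}

```text
time: 22.65
tcp_pos: [0.4889, 0.2301, 0.0204]
tool_rot: [-3.132, 0.231, 0.002]
force: [-0.5, 0.1, -0.8]
finger_gap: 0.179
grasp_force: 15.2
```

Emit:
{"method": "shift_gripper", "body": {"steps": "0,0,0.0015,0,0,0;0,0,0.0015,0,0,0;0,0,0,0,0,0", "jaw": 0, "force": 15}}

```text
time: 22.95
tcp_pos: [0.4898, 0.2303, 0.0178]
tool_rot: [-3.132, 0.231, -0.001]
force: [2.6, -1.2, 7.2]
finger_gap: 0.182
grasp_force: 23.1
```

Emit:
{"method": "shift_gripper", "body": {"steps": "-0.0005,0,0.001,0,0,0;0,0,0,0,0,0", "jaw": 0, "force": 15}}

```text
time: 23.15
tcp_pos: [0.4898, 0.2304, 0.0172]
tool_rot: [-3.131, 0.231, -0.003]
force: [2.7, -2.2, 12.7]
finger_gap: 0.179
grasp_force: 26.1
```

Emit:
{"method": "shift_gripper", "body": {"steps": "0,0,0.001,0,0,0;0,0,0,0,0,0", "jaw": 0, "force": 15}}

```text
time: 23.35
tcp_pos: [0.4899, 0.2305, 0.0165]
tool_rot: [-3.131, 0.231, -0.003]
force: [1.6, -1.3, 19.0]
finger_gap: 0.18
grasp_force: 29.8
```

Emit:
{"method": "shift_gripper", "body": {"steps": "0,0,-0.001,0,0,0;0,0,0,0,0,0;0,0,0,0,0,0", "jaw": 0.35}}

```text
time: 23.65
tcp_pos: [0.4885, 0.2301, 0.0164]
tool_rot: [-3.132, 0.231, 0.001]
force: [2.4, -1.8, 0.5]
finger_gap: 0.349
grasp_force: 1.4
```

Emit:
{"method": "shift_gripper", "body": {"steps": "0,0,-0.01,0,0,0;0,0,-0.03,0,0,0;0,0,-0.045,0,0,0;0,0,0,0,0,0", "jaw": 0.4}}

```text
time: 24.05
tcp_pos: [0.4905, 0.231, 0.1065]
tool_rot: [-3.129, 0.23, -0.008]
force: [0.0, -0.6, -1.0]
finger_gap: 0.399
grasp_force: 0.0
```

```bash
python3 -c "
from h import *
to(.4785,-.3033,.1,.392)"
```

```text
t 24.05 at [0.4905 0.231  0.1065] d tool [0.0664 0.5303 0.0046] rot [-0.0028 -0.0056 -0.539 ] d after turn [-0.2152  0.4891  0.0065] F [ 0.0473 -0.5922 -1.0031]
```

Run:
```python
from h import *
look('w10'); c=cal('w10'); im=cv2.imread('pics/w10_raw.png'); h=cv2.cvtColor(im,cv2.COLOR_BGR2HSV)
m=cv2.inRange(h,(45,120,50),(80,255,255)); n,l,st,ce=cv2.connectedComponentsWithStats(m)
for i in range(1,n):
    if st[i,4]>150: print(st[i],ce[i],onz(c,*ce[i],.029)); r=cv2.minAreaRect(np.argwhere(l==i)[:,::-1].astype(np.float32));print(r)
P=np.array([.492,.2525]);s,cc=np.sin(-.146),np.cos(-.146)
for x in(.025,-.025): print('expect',proj(c,[P[0]+cc*x+s*.023,P[1]+s*x-cc*.023,.021]))
```

```text
24.05 [0.4905 0.231  0.1065] [ 0.9892 -0.1465 -0.1465 -0.9892]
[ 531   86   16  194 2524] [538.3906 180.3879] [0.4922 0.0588 0.029 ]
((538.5, 182.5), (193.0, 15.0), 90.0)
[277 182  19  46 798] [286.4787 204.8321] [0.5002 0.2285 0.029 ]
((286.0, 204.5), (45.0, 18.0), 90.0)
expect [287.1166 183.1621]
expect [287.1677 250.0314]
```

Emit:
{"method": "shift_gripper", "body": {"steps": "0.006,0.045,0,0,0,0;0.006,0.045,0,0,0,0;0.006,0.045,0,0,0,0;0.006,0.045,0,0,0,0;0.006,0.045,0,0,0,0;0.006,0.045,0,0,0,0;0.006,0.045,0,0,0,0;0.006,0.045,0,0,0,0;0.006,0.045,0,0,0,0;0.006,0.045,0,0,0,0", "jaw": 0.4}}

```text
time: 25.1
tcp_pos: [0.4808, -0.2253, 0.1005]
tool_rot: [-3.131, 0.231, 0.004]
force: [1.5, 0.2, 1.0]
finger_gap: 0.399
grasp_force: 0.0
```

Emit:
{"method": "shift_gripper", "body": {"steps": "0.006,0.044,0,0,0,0;0,0.035,0,0,0,0;0,0,0,0,0,-0.13;0,0,0,0,0,-0.14;0,0,0,0,0,-0.14;0,0,0,0,0,-0.13;0,0,0,0,0,0", "jaw": 0.4}}

```text
time: 25.8
tcp_pos: [0.4756, -0.3024, 0.1003]
tool_rot: [-3.078, -0.616, 0.003]
force: [0.4, -0.6, 0.3]
finger_gap: 0.4
grasp_force: 0.0
```

Run:
```python
from h import *
look('w11'); c=cal('w11'); im=cv2.imread('pics/w11_raw.png'); h=cv2.cvtColor(im,cv2.COLOR_BGR2HSV)
m=cv2.inRange(h,(0,170,60),(6,255,255))|cv2.inRange(h,(174,170,60),(180,255,255)); n,l,st,ce=cv2.connectedComponentsWithStats(m)
for i in range(1,n):
    if st[i,4]>150: print(st[i],ce[i],onz(c,*ce[i],.0085)); r=cv2.minAreaRect(np.argwhere(l==i)[:,::-1].astype(np.float32));print(r,[onz(c,*p,.0085) for p in cv2.boxPoints(r)])
to(.4785,-.3033,.05,.392)
```

```text
25.8 [ 0.4756 -0.3024  0.1003] [ 0.9229  0.3851  0.3851 -0.9229]
[280 177  19  45 768] [289.5807 199.2122] [ 0.4854 -0.301   0.0085]
((288.9999694824219, 198.99998474121094), (43.99999237060547, 17.999996185302734), 90.0) [array([ 0.4978, -0.2884,  0.0085]), array([ 0.5027, -0.3002,  0.0085]), array([ 0.4725, -0.3131,  0.0085]), array([ 0.4674, -0.3009,  0.0085])]
t 25.85 at [ 0.4757 -0.3024  0.1004] d tool [0.0023 0.002  0.0504] rot [-0.0027  0.0011 -0.0019] d after turn [0.0023 0.0019 0.0504] F [0.8163 0.0585 0.8378]
```

Emit:
{"method": "shift_gripper", "body": {"steps": "0.002,0.002,0.04,0,0,0;0,0,0.04,0,0,0;0,0,0.012,0,0,0;0,0,0,0,0,0;0,0,0,0,0,0", "jaw": 0.4}}

```text
time: 26.35
tcp_pos: [0.4791, -0.3042, 0.0099]
tool_rot: [-3.081, -0.611, 0.001]
force: [-1.1, 0.4, 0.3]
finger_gap: 0.397
grasp_force: 0.0
```

```bash
python3 -c "
from h import *
to(.4785,-.3036,.004,.394)"
```

```text
t 26.35 at [ 0.4791 -0.3042  0.0099] d tool [-0.0003 -0.0008  0.0059] rot [-0.0008  0.0002 -0.0025] d after turn [-0.0003 -0.0008  0.0059] F [-1.0933  0.3674  0.2839]
```

Emit:
{"method": "shift_gripper", "body": {"steps": "0,0,0.006,0,0,0;0,0,0,0,0,0;0,0,0,0,0,0", "jaw": 0.4}}

```text
time: 26.65
tcp_pos: [0.4789, -0.3041, 0.0035]
tool_rot: [-3.081, -0.613, 0.0]
force: [-0.3, 0.3, 0.3]
finger_gap: 0.404
grasp_force: 0.0
```

Emit:
{"method": "shift_gripper", "body": {"steps": "0,0,0,0,0,0;0,0,0,0,0,0;0,0,0,0,0,0;0,0,0,0,0,0", "jaw": 0, "force": 15}}

```text
time: 27.05
tcp_pos: [0.4787, -0.3039, 0.003]
tool_rot: [-3.08, -0.613, 0.001]
force: [0.2, -0.6, 2.7]
finger_gap: 0.181
grasp_force: 15.0
```

Emit:
{"method": "shift_gripper", "body": {"steps": "0,0,-0.01,0,0,0;0,0,-0.03,0,0,0;0,0,-0.04,0,0,0;0,0,0,0,0,0.135;0,0,0,0,0,0.135;0,0,0,0,0,0.135;0,0,0,0,0,0.135;0,0,0,0,0,0", "jaw": 0, "force": 15}}

```text
time: 27.85
tcp_pos: [0.4788, -0.304, 0.0835]
tool_rot: [-3.132, 0.235, 0.001]
force: [-1.5, -0.7, -0.3]
finger_gap: 0.182
grasp_force: 15.0
```

```bash
python3 -c "
from h import *
to(.4955,.2755,.064,-.146)"
```

```text
t 27.85 at [ 0.4788 -0.304   0.0835] d tool [-0.07   -0.5755  0.02  ] rot [-0.0008  0.0008 -0.0039] d after turn [-0.0678 -0.5757  0.0195] F [-1.4988 -0.6797 -0.3489]
```

Emit:
{"method": "shift_gripper", "body": {"steps": "-0.005,-0.045,0,0,0,-0.003;-0.005,-0.045,0,0,0,0;-0.005,-0.045,0,0,0,0;-0.005,-0.045,0,0,0,0;-0.005,-0.045,0,0,0,0;-0.005,-0.045,0,0,0,0;-0.005,-0.045,0,0,0,0;-0.005,-0.045,0,0,0,0;-0.005,-0.045,0,0,0,0;-0.005,-0.045,0,0,0,0", "jaw": 0, "force": 15}}

```text
time: 28.85
tcp_pos: [0.4939, 0.1505, 0.0838]
tool_rot: [-3.133, 0.218, 0.001]
force: [1.4, -0.5, -0.2]
finger_gap: 0.18
grasp_force: 15.0
```

Emit:
{"method": "shift_gripper", "body": {"steps": "-0.006,-0.042,0,0,0,0;-0.006,-0.042,0,0,0,0;-0.006,-0.04,0.01,0,0,0;0,0,0.01,0,0,0;0,0,0,0,0,0;0,0,0,0,0,0", "jaw": 0, "force": 15}}

```text
time: 29.45
tcp_pos: [0.4938, 0.2731, 0.0636]
tool_rot: [-3.133, 0.223, 0.003]
force: [-0.1, 0.6, 0.1]
finger_gap: 0.176
grasp_force: 15.0
```

```bash
python3 -c "
from h import *
to(.4955,.2755,.026,-.146)"
```

```text
t 29.45 at [0.4938 0.2731 0.0636] d tool [ 0.0014 -0.0026  0.0376] rot [-0.0004  0.0018  0.0036] d after turn [ 0.0013 -0.0026  0.0376] F [-0.0653  0.5651  0.0803]
```

Emit:
{"method": "shift_gripper", "body": {"steps": "0.001,-0.002,0.02,0,0,0.003;0,0,0.012,0,0,0;0,0,0.005,0,0,0;0,0,0,0,0,0;0,0,0,0,0,0", "jaw": 0, "force": 15}}

```text
time: 29.95
tcp_pos: [0.4955, 0.2755, 0.0269]
tool_rot: [-3.132, 0.231, 0.001]
force: [0.2, -1.1, -0.3]
finger_gap: 0.18
grasp_force: 15.0
```

```bash
python3 -c "
from h import *
to(.4955,.2755,.016,-.146)"
```

```text
t 29.95 at [0.4955 0.2755 0.0269] d tool [-0.      0.      0.0109] rot [-0.0011  0.0009 -0.0013] d after turn [-0.      0.      0.0109] F [ 0.1994 -1.1421 -0.3011]
```

Emit:
{"method": "shift_gripper", "body": {"steps": "0,0,0.003,0,0,0;0,0,0.003,0,0,0;0,0,0,0,0,0", "jaw": 0, "force": 15}}

```text
time: 30.25
tcp_pos: [0.4953, 0.2757, 0.0203]
tool_rot: [-3.132, 0.231, 0.002]
force: [1.0, -0.1, 0.5]
finger_gap: 0.182
grasp_force: 15.3
```

Emit:
{"method": "shift_gripper", "body": {"steps": "0,0,0.0015,0,0,0;0,0,0.0015,0,0,0;0,0,0,0,0,0", "jaw": 0, "force": 15}}

```text
time: 30.55
tcp_pos: [0.4964, 0.2759, 0.0178]
tool_rot: [-3.131, 0.231, -0.002]
force: [5.1, -0.9, 3.0]
finger_gap: 0.183
grasp_force: 23.2
```

Emit:
{"method": "shift_gripper", "body": {"steps": "0,0,0.001,0,0,0;0,0,0.001,0,0,0;0,0,0,0,0,0", "jaw": 0, "force": 15}}

```text
time: 30.85
tcp_pos: [0.4966, 0.2761, 0.0165]
tool_rot: [-3.131, 0.231, -0.002]
force: [3.4, -2.8, 17.5]
finger_gap: 0.177
grasp_force: 29.5
```

Emit:
{"method": "shift_gripper", "body": {"steps": "0,0,-0.0005,0,0,0;0,0,0,0,0,0;0,0,0,0,0,0", "jaw": 0.33}}

```text
time: 31.15
tcp_pos: [0.4954, 0.2757, 0.016]
tool_rot: [-3.132, 0.231, 0.001]
force: [4.1, -1.6, 1.5]
finger_gap: 0.325
grasp_force: 1.7
```

Emit:
{"method": "shift_gripper", "body": {"steps": "0,0,-0.01,0,0,0;0,0,-0.03,0,0,0;0,0,-0.045,0,0,0;0,0,-0.04,0,0,0;-0.01,0.04,-0.03,0,0,0;-0.01,0.04,-0.03,0,0,0;0,0.045,0,0,0,0;0,0,0,0,0,0", "jaw": 0.33}}

```text
time: 31.95
tcp_pos: [0.4563, 0.1527, 0.201]
tool_rot: [-3.133, 0.235, 0.002]
force: [-1.5, 0.1, 0.1]
finger_gap: 0.33
grasp_force: 0.0
```

Run:
```python
from h import *
look('w12')
im=np.hstack([cv2.imread('pics/w12_raw.png')[20:300]]);im=cv2.resize(im,(800,400),interpolation=cv2.INTER_CUBIC)
t=manip.camera('top')[170:270,90:450,::-1]; t=cv2.resize(t,(700,194),interpolation=cv2.INTER_CUBIC); t=cv2.copyMakeBorder(t,0,0,0,100,0)
cv2.imwrite('pics/fin.png',np.vstack([im,t]))
```

```text
31.95 [0.4563 0.1527 0.201 ] [ 0.9888 -0.1492 -0.1492 -0.9888]
```

View pics/fin.png

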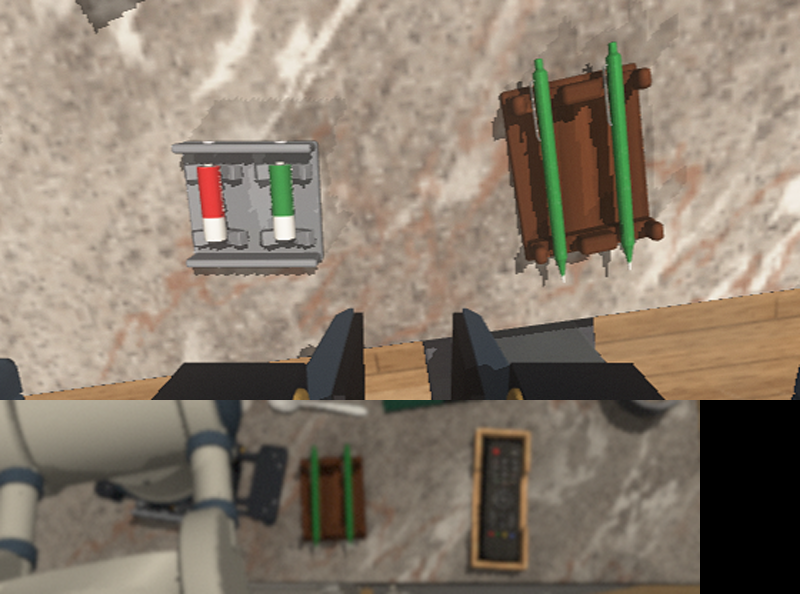

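The final view shows both cells lying in the caddy's cradles (near (210,200) and (283,200)), both pens across both combs, and the remote face up in the tray. The robot is clear of everything.

```bash
python3 -c "
from bench import manip
print(manip.job_done())"
```

```text
the job is handed in; nothing more can be done
None
```

The job is handed in at about 32 s: the remote is face up in the tray, one pen lies across both combs in each lane of the rest, and one battery sits in each lane of the caddy, with everything let go; the hand-in returned no verdict.

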